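# Close the sample reader and start the reading

### The arm

A 6-joint arm with a two-finger parallel gripper is mounted at the origin on the work surface. World frame = base frame: x ahead of the robot, y to its left, z up, the work surface at z = 0. Lengths are in m, angles in rad, forces in N, time in s.
With the tool pointing down it reaches from about 0.325 to 0.9 m from the base axis. Payload 6.1 kg.
Tool frame: the origin (TCP) lies midway between the tips of the shut fingers; the grasp point (between the pads) lies 19 mm behind it (bot.pinch_z is the distance from the TCP to the grasp point, in m); z points along the fingers, y is the line along which they close (so a half turn about z gives the same grasp; the last joint's range is limited). The gripper opens to 87 mm and grips with 3 to 60 N. Pads are 19 mm wide; open, the fingers measure 117 mm over their backs; the gripper's body (75 mm by 190 mm) begins 51 mm behind the grasp point.
Start: joints at [-1.274, 0.22, 1.526, -0, 1.395, -0.126], TCP at [0.256, -0.57, 0.223] pointing down, gripper open.
Joint ranges: [-2.98, 2.98], [-0.91, 2.08], [0.09, 2.57], [-1.24, 4.39], [0.2, 2.65], [-2.68, 2.68]. Speed limits (rad/s): [2.57, 2.57, 3.01, 3.14, 3.14, 3.14].

### API

Orientations are given as a unit quaternion [x, y, z, w].
In Python, from plant import bot gives the robot as it stands.
- The arm moves only by the shell command python3 -m crank 'ROWS' [OPENING] [FORCE]. ROWS is JSON, a list of rows, each an object of numbers: "x", "y", "z": the shift along the tool's x, y, z in m; "twist": the turn about the tool's z in degrees. In form: [{"x": .., "y": .., "z": .., "twist": ..}, ...]. A call has 1 to 8 rows; each row is the pose to reach, as a shift and turn from the pose commanded when the call began, along the tool's axes at that moment; what a row does not reach only later rows make up. A row lasts 1/12 s, in which the tool goes at most 41.7 mm and 7.16 degrees, less where a joint would pass 70% of its speed; a pose out of reach is approached as far as the arm can. A call with a gripper value outside its range is refused whole. OPENING is the finger opening in m, from 0 to 0.087, set as the call begins (- or left out, the last holds). The fingers move at their own pace and stop on an object; FORCE is the grip in N (left out, the last holds). Time passes only in rows, so rows that repeat a pose let the fingers close. It gives the time, the measured TCP pose, the force, the opening and the grip force at its end, in the units of the state.
- bot.sense(): the state, without advancing time (a new reading comes with each control period).
- bot.camera(name): name is "scene" or "side" or "wrist"; returns (picture, depth): 420x560x3 uint8, red, green, blue; 420x560 float32, m along the optical axis (not along the pixel's ray), 0 where there is no reading.
- bot.camera_info(name): a dict with "camera_matrix" (3x3 intrinsics, pixels), "k1" (the pictures are not rectified: a ray, as slopes to the right and down, at radius r is drawn at 1 + k1 r^2 times it, then the intrinsics apply), "rvec" (rotation vector, rad) and "tvec" (3), from world to camera coordinates, as OpenCV has them; the wrist camera has in their place "tool_from_camera" (4x4, takes a point from camera to tool coordinates, whose origin is the TCP and whose axes are the flange's). Camera axes: x right, y down, z forward; pixel columns grow to the right and rows downward; lengths in m; the calibration is good to about 2 mm. A picture is of the moment at which its call begins: read the wrist's pose just before it. camera_info takes no time and is no camera call.
- bot.sign_off(): hands the job in; it is judged then, once.
The state is a dict: "t": time; "qpos": joint angles; "qvel": joint speeds; "tau": joint torques, N m; "ee_pos": TCP position; "tool_rot": TCP orientation; "contact_force": force on the tool from outside, world axes, zero at the start; "moment": the same for the moment, N m; "gripper_width": opening from 0.0 (shut) to 1.0 (fully open); "finger_force": force on a finger pad.
Only numpy, scipy, OpenCV 4.12 (cv2) and the standard library are available. Lean on these libraries where they do the work, as an engineer would, in place of code of your own. Each camera call takes 0.05 s, during which the arm holds its last target. There are 200 camera calls.

### The job

The sample reader must be light-tight before it measures: with the fingertips, gently push its blue sample drawer fully home and slide its black top cover fully shut over the open port by the orange rib, in either order and without slamming. Then press the green start key all the way down and let it come back up. Do not press the red stop key, do not pick up or drag the key pads, and leave the glassware and the other things on the bench standing where they are.

Things in the scene. Friction and masses are not known exactly. Their poses are not given: they have to be found in the camera images.
- reader: white sample reader fixed to the bench, 200 mm deep (x) by 270 mm wide (y) by 100 mm high. Origin at the centre of its underside; its own -x axis points out of the front, where the drawer is. The open port in its roof is 58 x 60 mm; two 7 mm high aluminium guides run along its y axis on the roof, at x = -70 and +13 mm in its frame
- drawer_front (a point): centre of the outer face of the drawer's flat blue front plate, 55 mm above the bench. The plate is 150 mm wide, 70 mm high (from 20 to 90 mm above the bench) and 15 mm thick; it moves with the drawer. The point's axes are those of the reader: +x is the way to push
- drawer (a joint): how far the drawer stands out, m: 0 is fully home (plate against the reader's front), up to 0.09. It slides along the reader's x axis, with about 3 N of friction, and stays where it is left
- cover_rib (a point): centre of the top edge of the orange rib on the sliding cover. The rib is 56 mm long along the reader's x, 12 mm thick along its y and stands 24 mm above the cover plate; its top is 129.5 mm above the bench. The black cover plate is 74 x 74 mm and 5 mm thick, the rib is across its middle. The point's axes are those of the reader
- cover (a joint): how far the cover is from shut, m: 0 is fully shut over the port, up to 0.09. It opens towards the reader's -y and is pushed shut towards the reader's +y; about 2 N of friction; stays where it is left
- start_top (a point): top centre of the round green key (38 mm across) of the start pad, a loose white puck 72 mm across, 24 mm high; the key's top is 36 mm above the bench when up. It travels 6 mm straight down against a spring (about 5 N fully down) and springs back
- start (a joint): how far the green key is pressed, m: 0 up, 0.006 fully down
- stop_top (a point): top centre of the round red key (38 mm across) of the stop pad, a loose white puck 72 mm across, 24 mm high; the key's top is 36 mm above the bench when up. It travels 6 mm straight down against a spring (about 5 N fully down) and springs back
- stop (a joint): how far the red key is pressed, m: 0 up, 0.006 fully down
- start_pad: the loose pad with the green key; origin at the centre of its underside, about 0.4 kg
- stop_pad: the loose pad with the red key; origin at the centre of its underside
- flask: loose volumetric flask with blue stopper, 147 mm high, 66 mm across; origin at the centre of its underside
- reagent: loose amber bottle, 130 mm high, 60 mm across; origin at the centre of its underside
- vial: loose small vial with white cap, 50 mm high, 25 mm across; origin at the centre of its underside
- scoop: loose steel lab spoon, 170 mm long, lying on the bench; origin near its middle
- cylinder: loose measuring cylinder, 210 mm high, foot 68 mm across; origin at the centre of its underside
- beaker: loose glass beaker, 85 mm high, 66 mm across; origin at the centre of its underside
Things that resemble listed ones, but are neither listed nor needed, are in the scene too. Leave any brown or turquoise look-alike of the stop_pad alone.

How it is judged:
By the outcome, as a careful person would: the job done as asked, in the order asked, and still so for the second after the job is handed in, with the robot touching nothing.
It also fails if it takes over 54 s, if anything falls off the work surface, if the arm or the gripper's body presses on something with over 40 N, if the wrist force passes 120 N, or if a joint passes its speed limit or range.

## Working session

There is one attempt and no reset: what is moved stays moved. The work goes in short steps, Python scripts to look and compute and a shell command to move; the robot and the scene stay as the last step left them, time stands still between calls to the robot, and variables do not carry over. Pictures are saved under pics/ and viewed, at most 10 in all, crops included, and the job is handed in when it is done.

```bash
ls; mkdir -p pics; cat > h.py <<'E'
import numpy as np, cv2
from plant import bot
def grab(n,f):
    s=bot.sense(); p,d=bot.camera(n); cv2.imwrite(f,p[:,:,::-1]); np.savez('/tmp/'+n,p=p,d=d,pos=s['ee_pos'],rot=s['tool_rot']); return p,d
def cloud(n):
    z=np.load('/tmp/'+n+'.npz'); i=bot.camera_info(n); d=z['d']; K=np.array(i['camera_matrix'])
    h,w=d.shape; v,u=np.mgrid[:h,:w]
    x=(u-K[0,2])/K[0,0]; y=(v-K[1,2])/K[1,1]; a,b=x.copy(),y.copy()
    for _ in range(8):
        s=1+i['k1']*(a*a+b*b); a,b=x/s,y/s
    P=np.stack([a*d,b*d,d],-1)
    if 'rvec' in i:
        R=cv2.Rodrigues(np.array(i['rvec'],float))[0]; W=(P-np.array(i['tvec']).ravel())@R
    else:
        from scipy.spatial.transform import Rotation as Ro
        T=np.array(i['tool_from_camera']); W=P@T[:3,:3].T+T[:3,3]
        W=W@Ro.from_quat(z['rot']).as_matrix().T+z['pos']
    W[d==0]=np.nan
    return z['p'],W
E
python3 - <<'E'
from h import *
a=grab('scene','pics/scene1.png');b=grab('side','pics/side1.png')
s=bot.sense();print(s)
E
```

```text
pics
{'t': 0.1, 'qpos': array([-1.27412233e+00,  2.21172199e-01,  1.52750075e+00, -3.57874088e-06,
        1.39467014e+00, -1.26128697e-01]), 'qvel': array([ 0.00193702, -0.00253348, -0.00057674, -0.00023267,  0.00042554,
        0.0016318 ]), 'tau': array([-4.44112629e-04, -4.95945847e+01, -3.88519049e+01,  7.00539211e-02,
        5.16160007e-02, -2.65966526e-05]), 'ee_pos': array([ 0.25626485, -0.56944058,  0.22152905]), 'tool_rot': array([ 9.77737389e-01,  2.09830482e-01, -7.62964326e-05, -8.71884075e-04]), 'contact_force': array([ 0.37051724,  0.26055401, -0.30221868]), 'moment': array([ 0.01762698,  0.0472484 , -0.01385268]), 'finger_force': 0.0, 'gripper_width': 1.0007647457967983}
```

View pics/scene1.png

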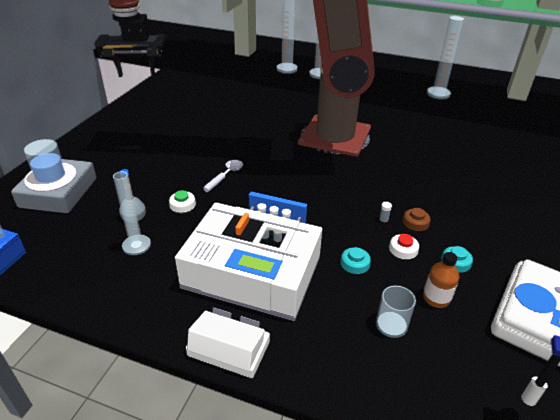

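View pics/side1.png

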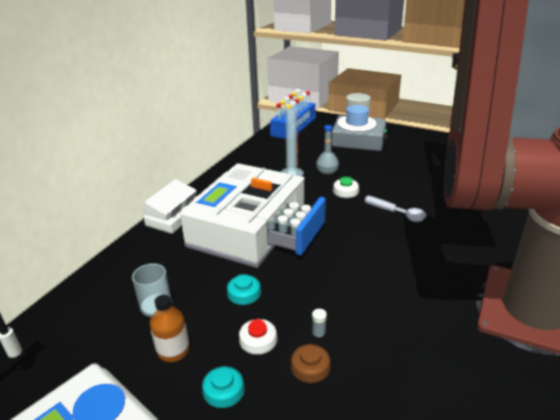

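The scene view shows the reader roof near (250,240), the orange rib at (242,224), the blue drawer plate at (278,207), the green key at (181,196) and the red key at (405,240). The flask and cylinder are near (125,210). The side view agrees: rib (262,184), plate (311,226), green key (346,183).

```bash
python3 - <<'E'
from h import *
np.set_printoptions(precision=4,suppress=True)
for n in ('scene','side'):
    p,W=cloud(n); hsv=cv2.cvtColor(p,cv2.COLOR_RGB2HSV).astype(int); H,S,V=hsv[...,0],hsv[...,1],hsv[...,2]
    z=W[...,2]; reg=(W[...,0]>.25)&(W[...,0]<1.1)&(abs(W[...,1])<.6)
    print(n)
    for nm,m in dict(green=(H>45)&(H<75)&(S>150)&(z<.06)&(z>.025),rib=(H>5)&(H<18)&(S>180)&(z>.11),ribtop=(H>5)&(H<18)&(S>180)&(z>.126),blue=(H>100)&(H<125)&(S>150)&(z>.015)&(z<.095),bluetop=(H>100)&(H<125)&(S>150)&(z>.082)&(z<.095),red=((H<4)|(H>176))&(S>180)&(z<.06)&(z>.02)).items():
        m=m&reg; k,l,st,c=cv2.connectedComponentsWithStats(m.astype(np.uint8))
        for i in range(1,k):
            if st[i,4]<12: continue
            q=W[l==i]; print(nm,c[i].round(),st[i,4],'med',np.median(q,0),'lo',np.percentile(q,3,0),'hi',np.percentile(q,97,0))
    # roof
    m=reg&(abs(z-.1)<.004)&(S<60)&(V>120); q=W[m][:,:2].astype(np.float32)
    r=cv2.minAreaRect(q); print('roof',len(q),r); print(cv2.boxPoints(r))
    # clutter
    m=(reg&(z>.012)).astype(np.uint8); k,l,st,c=cv2.connectedComponentsWithStats(m)
    for i in range(1,k):
        if st[i,4]>60: q=W[l==i]; print(c[i].round(),st[i,4],np.percentile(q,3,0),np.percentile(q,97,0))
E
```

```text
scene
green [181. 195.] 113 med [ 0.5246 -0.2889  0.0356] lo [ 0.5048 -0.3053  0.0276] hi [ 0.5384 -0.274   0.0391]
rib [242. 224.] 153 med [ 0.6666 -0.0451  0.1266] lo [ 0.6383 -0.0526  0.1111] hi [ 0.6854 -0.042   0.1308]
ribtop [241. 221.] 79 med [ 0.6634 -0.0473  0.129 ] lo [ 0.6383 -0.0537  0.1266] hi [ 0.6847 -0.0427  0.1313]
blue [279. 205.] 767 med [ 0.5156 -0.0096  0.0792] lo [ 0.5044 -0.09    0.0456] hi [0.5194 0.0543 0.0909]
blue [  9. 246.] 569 med [ 0.8465 -0.5507  0.045 ] lo [ 0.8203 -0.5764  0.017 ] hi [ 0.8818 -0.547   0.062 ]
blue [533. 297.] 729 med [0.6006 0.573  0.0678] lo [0.5653 0.5424 0.0654] hi [0.6336 0.598  0.0705]
bluetop [278. 200.] 329 med [ 0.5139 -0.0171  0.0886] lo [ 0.5027 -0.0875  0.0824] hi [0.5192 0.0518 0.0915]
red [405. 240.] 149 med [0.4842 0.3018 0.0346] lo [0.4626 0.2869 0.0262] hi [0.4957 0.3163 0.0377]
roof 5314 ((0.6972298622131348, 0.12868991494178772), (0.9040797352790833, 0.22466987371444702), 85.48063659667969)
[[ 0.5496 -0.3131]
 [ 0.7736 -0.3308]
 [ 0.8448  0.5705]
 [ 0.6209  0.5882]]
[131.  28.] 1520 [ 0.2528 -0.5921  0.3034] [ 0.296
[... 2150 characters left out ...]
44. 206.] 12359 [ 0.5011 -0.324   0.0161] [0.9042 0.1197 0.129 ]
[346. 186.] 291 [ 0.489  -0.3048  0.0135] [ 0.5449 -0.2577  0.0375]
[380. 203.] 153 [ 0.3651 -0.2573  0.0124] [ 0.4442 -0.2369  0.0206]
[160. 311.] 3020 [0.5782 0.2837 0.0178] [0.7443 0.4236 0.1306]
[244. 287.] 666 [0.5349 0.1788 0.0137] [0.5932 0.2327 0.0391]
[318. 320.] 286 [0.3685 0.2268 0.0142] [0.3913 0.2477 0.0527]
[  8. 339.] 493 [0.8163 0.5503 0.054 ] [0.8309 0.5711 0.1326]
[258. 334.] 883 [0.444  0.2772 0.0137] [0.5036 0.334  0.0384]
[310. 361.] 1035 [0.3298 0.2932 0.0136] [0.388  0.3497 0.0386]
[100. 397.] 3248 [0.5301 0.5236 0.0472] [0.6752 0.5972 0.0724]
[222. 385.] 1162 [0.4429 0.4009 0.0138] [0.5014 0.4596 0.0387]
```

```bash
python3 - <<'E'
from h import *
np.set_printoptions(precision=4,suppress=True)
for n in ('scene','side'):
    p,W=cloud(n); hsv=cv2.cvtColor(p,cv2.COLOR_RGB2HSV).astype(int); H,S,V=hsv[...,0],hsv[...,1],hsv[...,2]
    z=W[...,2]; reg=(W[...,0]>.45)&(W[...,0]<.84)&(W[...,1]>-.22)&(W[...,1]<.16)
    q=W[reg&(abs(z-.1)<.005)&(S<70)][:,:2].astype(np.float32)
    print(n,'roof',cv2.minAreaRect(q)); print(cv2.boxPoints(cv2.minAreaRect(q)))
    b=W[reg&(H>100)&(H<125)&(S>150)&(z>.02)&(z<.08)&(W[...,0]<.54)][:,:2]; b=b[~np.isnan(b[:,0])]
    f=np.polyfit(b[:,1],b[:,0],1); r=b[:,0]-np.polyval(f,b[:,1]); b=b[abs(r)<.004]; f=np.polyfit(b[:,1],b[:,0],1)
    print('plate x=',f,'yaw deg',-np.degrees(np.arctan(f[0])),'y',np.percentile(b[:,1],[0.5,99.5]))
    b=W[reg&(H>5)&(H<18)&(S>180)&(z>.115)][:,:2]; f=np.polyfit(b[:,0],b[:,1],1); print('rib',f,b.min(0),b.max(0))
    q=W[reg&(V<50)&(z>.1)&(z<.112)]; print('coverplate',len(q), np.percentile(q,[1,99],0), np.median(q,0))
i=bot.camera_info('wrist');print(np.array(i['tool_from_camera']))
E
```

```text
scene roof ((0.6849565505981445, -0.015345528721809387), (0.20434096455574036, 0.2703142464160919), 1.1620631217956543)
[[ 0.5801  0.1177]
 [ 0.5855 -0.1525]
 [ 0.7898 -0.1484]
 [ 0.7844  0.1219]]
plate x= [-0.0219  0.516 ] yaw deg 1.2539407486628327 y [-0.0932  0.0555]
rib [-0.0044 -0.0433] [ 0.6334 -0.0545] [ 0.6859 -0.0416]
coverplate 469 [[ 0.6229 -0.0829  0.1023]
 [ 0.6911 -0.0131  0.1079]] [ 0.6617 -0.0378  0.1053]
side roof ((0.6837615370750427, -0.01531529426574707), (0.20359747111797333, 0.2756863236427307), 1.444377064704895)
[[ 0.5785  0.1199]
 [ 0.5855 -0.1557]
 [ 0.789  -0.1505]
 [ 0.7821  0.1251]]
plate x= [-0.0095  0.5009] yaw deg 0.5467443317637616 y [-0.0936  0.0565]
rib [ 0.0343 -0.0669] [ 0.627  -0.0495] [ 0.6783 -0.0402]
coverplate 126 [[ 0.6262 -0.0765  0.1032]
 [ 0.6866 -0.0175  0.1084]] [ 0.6539 -0.0301  0.1058]
[[ 0.0006 -0.9694 -0.2454  0.0662]
 [ 1.      0.0004  0.0007  0.0002]
 [-0.0006 -0.2454  0.9694 -0.1626]
 [ 0.      0.      0.      1.    ]]
```

Reader yaw is about 1.2° and its centre is (0.6845, -0.0155). The roof measures 204 x 270 mm, which fits the given size. The drawer stands out about 69 mm and the rib is at (0.657, -0.047, 0.129). I'll push the drawer first.

```bash
python3 -m crank '[{"x":0.025,"y":-0.026,"twist":3},{"x":0.05,"y":-0.053,"twist":6},{"x":0.075,"y":-0.079,"twist":9},{"x":0.1,"y":-0.105,"twist":12},{"x":0.125,"y":-0.131,"twist":15},{"x":0.15,"y":-0.158,"twist":18},{"x":0.175,"y":-0.184,"twist":21},{"x":0.2,"y":-0.21,"twist":23}]' 0 20
python3 - <<'E'
from h import *
from scipy.spatial.transform import Rotation as R
s=bot.sense(); M=R.from_quat(s['tool_rot']).as_matrix(); print(M.round(4)); print((M.T@(np.array([.45,-.02,.2])-s['ee_pos'])).round(4), s['contact_force'])
E
```

```text
[[ 9.119e-01  4.103e-01 -5.000e-04]
 [ 4.103e-01 -9.119e-01  1.700e-03]
 [ 2.000e-04 -1.700e-03 -1.000e+00]]
[ 0.4021 -0.4215  0.0223] [ 0.37051724  0.26055401 -0.30221868]invalid input at $[0]: expected keys x, y, z, twist
```

All keys are needed in every row.

```bash
cat > st.py <<'E'
import sys
from h import *
from scipy.spatial.transform import Rotation as R
np.set_printoptions(precision=4,suppress=True)
s=bot.sense(); M=R.from_quat(s['tool_rot']).as_matrix(); print('xdir',np.degrees(np.arctan2(M[1,0],M[0,0])).round(2),s['ee_pos'],s['contact_force'],s['t'])
if len(sys.argv)>1: print('shift',M.T@(np.array(eval(sys.argv[1]))-s['ee_pos']))
E
python3 -m crank '[{"x":0.025,"y":-0.026,"z":0,"twist":3},{"x":0.05,"y":-0.053,"z":0,"twist":6},{"x":0.075,"y":-0.079,"z":0,"twist":9},{"x":0.1,"y":-0.105,"z":0,"twist":12},{"x":0.125,"y":-0.131,"z":0,"twist":15},{"x":0.15,"y":-0.158,"z":0,"twist":18},{"x":0.175,"y":-0.184,"z":0,"twist":21},{"x":0.2,"y":-0.21,"z":0,"twist":23}]' 0 20
python3 st.py .45,-.02,.2
```

```text
t: 0.77
ee_pos: [0.3527, -0.2945, 0.2221]
tool_rot: [1.0, 0.009, -0.0, -0.0]
contact_force: [0.1, 0.2, 0.4]
gripper_width: 0.48
finger_force: 0.0
xdir 1.05 [ 0.3527 -0.2945  0.2221] [0.124  0.1523 0.3605] 0.7667
shift [ 0.1024 -0.2727  0.0222]
```

```bash
python3 -m crank '[{"x":0.012,"y":-0.034,"z":0,"twist":0},{"x":0.025,"y":-0.068,"z":0,"twist":0},{"x":0.037,"y":-0.102,"z":0,"twist":0},{"x":0.05,"y":-0.136,"z":0,"twist":0},{"x":0.062,"y":-0.17,"z":0,"twist":0},{"x":0.075,"y":-0.205,"z":0,"twist":0},{"x":0.09,"y":-0.24,"z":0,"twist":0},{"x":0.1,"y":-0.272,"z":0,"twist":0}]' 0 20
python3 -m crank '[{"x":0,"y":0,"z":0,"twist":0},{"x":0,"y":0,"z":0.03,"twist":0},{"x":0,"y":0,"z":0.06,"twist":0},{"x":0,"y":0,"z":0.09,"twist":0},{"x":0,"y":0,"z":0.12,"twist":0},{"x":0,"y":0,"z":0.14,"twist":0},{"x":0,"y":0,"z":0.155,"twist":0},{"x":0,"y":0,"z":0.155,"twist":0}]'
python3 st.py .501,-.019,.065
```

```text
t: 1.43
ee_pos: [0.4472, -0.0201, 0.2224]
tool_rot: [1.0, 0.011, 0.0, -0.0]
contact_force: [0.9, -0.6, -0.2]
gripper_width: 0.01
finger_force: 0.0
t: 2.1
ee_pos: [0.4434, -0.0221, 0.0638]
tool_rot: [1.0, 0.011, -0.004, -0.001]
contact_force: [-0.3, 0.8, 0.1]
gripper_width: 0.001
finger_force: 0.0
xdir 1.21 [ 0.4434 -0.0221  0.0638] [-0.2821  0.7818  0.0655] 2.1
shift [ 0.0577 -0.0019 -0.0016]
```

```bash
python3 -m crank '[{"x":0.015,"y":-0.001,"z":0,"twist":0},{"x":0.028,"y":-0.002,"z":0,"twist":0},{"x":0.036,"y":-0.002,"z":0,"twist":0},{"x":0.04,"y":-0.002,"z":0,"twist":0},{"x":0.044,"y":-0.002,"z":0,"twist":0},{"x":0.048,"y":-0.002,"z":0,"twist":0},{"x":0.052,"y":-0.002,"z":0,"twist":0},{"x":0.056,"y":-0.002,"z":0,"twist":0}]'
python3 -m crank '[{"x":0.004,"y":0,"z":0,"twist":0},{"x":0.008,"y":0,"z":0,"twist":0},{"x":0.012,"y":0,"z":0,"twist":0},{"x":0.016,"y":0,"z":0,"twist":0},{"x":0.02,"y":0,"z":0,"twist":0},{"x":0.024,"y":0,"z":0,"twist":0},{"x":0.028,"y":0,"z":0,"twist":0},{"x":0.032,"y":0,"z":0,"twist":0}]'
```

```text
t: 2.77
ee_pos: [0.5024, -0.0192, 0.0675]
tool_rot: [1.0, 0.011, -0.001, 0.0]
contact_force: [-2.3, -0.2, 1.6]
gripper_width: 0.003
finger_force: 1.4
t: 3.43
ee_pos: [0.5351, -0.0185, 0.0675]
tool_rot: [1.0, 0.011, -0.0, 0.0]
contact_force: [-3.2, -1.1, 2.3]
gripper_width: 0.006
finger_force: 1.4
```

```bash
python3 -m crank '[{"x":0.003,"y":0,"z":0,"twist":0},{"x":0.006,"y":0,"z":0,"twist":0},{"x":0.009,"y":0,"z":0,"twist":0},{"x":0.012,"y":0,"z":0,"twist":0},{"x":0.014,"y":0,"z":0,"twist":0},{"x":0.016,"y":0,"z":0,"twist":0},{"x":0.018,"y":0,"z":0,"twist":0},{"x":0.019,"y":0,"z":0,"twist":0}]'
python3 -m crank '[{"x":0.001,"y":0,"z":0,"twist":0},{"x":0.002,"y":0,"z":0,"twist":0},{"x":0.003,"y":0,"z":0,"twist":0},{"x":0.004,"y":0,"z":0,"twist":0}]'
```

```text
t: 4.1
ee_pos: [0.5539, -0.018, 0.0675]
tool_rot: [1.0, 0.011, -0.0, -0.0]
contact_force: [-2.7, -0.2, 1.0]
gripper_width: 0.002
finger_force: 1.3
t: 4.43
ee_pos: [0.5578, -0.0179, 0.0675]
tool_rot: [1.0, 0.011, -0.0, -0.0]
contact_force: [-1.3, -1.0, 1.3]
gripper_width: 0.005
finger_force: 1.3
```

```bash
python3 -m crank '[{"x":0.001,"y":0,"z":0,"twist":0},{"x":0.002,"y":0,"z":0,"twist":0},{"x":0.003,"y":0,"z":0,"twist":0},{"x":0.004,"y":0,"z":0,"twist":0}]'

```

```text
t: 4.77
ee_pos: [0.5584, -0.0179, 0.0674]
tool_rot: [1.0, 0.011, -0.004, -0.0]
contact_force: [-19.6, -2.2, 15.2]
gripper_width: 0.004
finger_force: 9.9
```

The drawer has stopped dead at the expected home position. I'll back off, rise and go to the -y side of the rib.

```bash
python3 -m crank '[{"x":-0.006,"y":0,"z":0,"twist":0},{"x":-0.02,"y":0,"z":0,"twist":0},{"x":-0.03,"y":0,"z":-0.01,"twist":0},{"x":-0.03,"y":0,"z":-0.04,"twist":0},{"x":-0.03,"y":0,"z":-0.075,"twist":0},{"x":-0.03,"y":0,"z":-0.105,"twist":0},{"x":-0.03,"y":0,"z":-0.13,"twist":0},{"x":-0.03,"y":0,"z":-0.13,"twist":0}]'
python3 st.py .657,-.095,.2
python3 - <<'E'
from h import *
grab('scene','pics/s2.png');p,W=cloud('scene');hsv=cv2.cvtColor(p,cv2.COLOR_RGB2HSV).astype(int); H,S,V=hsv[...,0],hsv[...,1],hsv[...,2]
z=W[...,2];m=(H>100)&(H<125)&(S>150)&(z>.05)&(z<.095)&(W[...,0]<.62)&(W[...,0]>.4)&(abs(W[...,1])<.15)
print(m.sum(),np.percentile(W[m],[3,50,97],0))
E
```

```text
t: 5.43
ee_pos: [0.5362, -0.0189, 0.2047]
tool_rot: [1.0, 0.011, 0.006, 0.001]
contact_force: [1.2, 0.4, 1.2]
gripper_width: 0.007
finger_force: 0.0
xdir 1.24 [ 0.5362 -0.0189  0.2047] [1.2205 0.3736 1.2143] 5.4333
shift [0.1191 0.0787 0.0063]
12 [[ 0.56617259 -0.0805462   0.08556941]
 [ 0.5705215  -0.02701993  0.08861636]
 [ 0.57296216  0.0220824   0.09116739]]
```

View pics/s2.png

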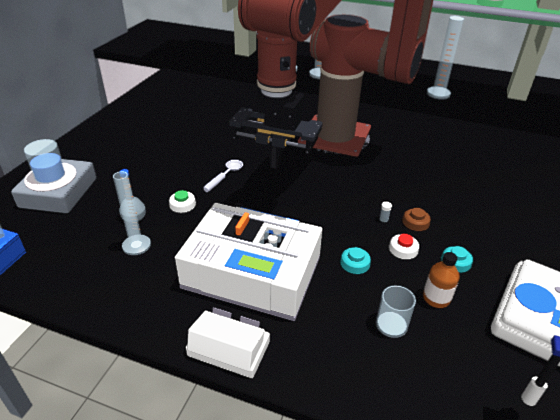

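The drawer plate now sits against the reader: only a thin strip shows at (270,212), and it measures about x 0.57. The rib is still at (242,224). Next is the approach to the rib.

```bash
python3 -m crank '[{"x":0.02,"y":0.014,"z":0,"twist":0},{"x":0.04,"y":0.027,"z":0,"twist":0},{"x":0.06,"y":0.04,"z":0,"twist":0},{"x":0.08,"y":0.053,"z":0,"twist":0},{"x":0.1,"y":0.066,"z":0,"twist":0},{"x":0.119,"y":0.08,"z":0,"twist":0},{"x":0.119,"y":0.08,"z":0,"twist":0}]'
python3 -m crank '[{"x":0,"y":0,"z":0.02,"twist":0},{"x":0,"y":0,"z":0.04,"twist":0},{"x":0,"y":0,"z":0.055,"twist":0},{"x":0,"y":0,"z":0.07,"twist":0},{"x":0,"y":0,"z":0.08,"twist":0},{"x":0,"y":0,"z":0.087,"twist":0},{"x":0,"y":0,"z":0.087,"twist":0},{"x":0,"y":0,"z":0.087,"twist":0}]'
python3 st.py .657,-.0685,.114
```

```text
t: 6.07
ee_pos: [0.6544, -0.0982, 0.1951]
tool_rot: [1.0, 0.01, -0.0, 0.0]
contact_force: [-1.1, 0.3, 0.5]
gripper_width: 0.008
finger_force: 0.0
t: 6.73
ee_pos: [0.6523, -0.0957, 0.1103]
tool_rot: [1.0, 0.011, -0.0, -0.0]
contact_force: [0.2, 0.1, -0.2]
gripper_width: 0.003
finger_force: 0.0
xdir 1.23 [ 0.6523 -0.0957  0.1103] [ 0.2053  0.1449 -0.2327] 6.7333
shift [ 0.0053 -0.0271 -0.0037]
```

```bash
python3 -m crank '[{"x":0.004,"y":-0.006,"z":-0.003,"twist":0},{"x":0.004,"y":-0.012,"z":-0.003,"twist":0},{"x":0.004,"y":-0.016,"z":-0.003,"twist":0},{"x":0.004,"y":-0.02,"z":-0.003,"twist":0},{"x":0.004,"y":-0.024,"z":-0.003,"twist":0},{"x":0.004,"y":-0.028,"z":-0.003,"twist":0},{"x":0.004,"y":-0.032,"z":-0.003,"twist":0},{"x":0.004,"y":-0.036,"z":-0.003,"twist":0}]'
python3 -m crank '[{"x":0,"y":-0.004,"z":0,"twist":0},{"x":0,"y":-0.008,"z":0,"twist":0},{"x":0,"y":-0.012,"z":0,"twist":0},{"x":0,"y":-0.016,"z":0,"twist":0},{"x":0,"y":-0.02,"z":0,"twist":0},{"x":0,"y":-0.023,"z":0,"twist":0}]'
python3 - <<'E'
from h import *
p,W=cloud('scene')
hsv=cv2.cvtColor(p,cv2.COLOR_RGB2HSV).astype(int)
z=W[...,2];m=(z<.09)&(W[...,0]>.62)&(W[...,0]<.7)&(W[...,1]>-.03)&(W[...,1]<.08)
print('port',np.percentile(W[m],[1,50,99],0))
E
```

```text
t: 7.4
ee_pos: [0.6557, -0.0598, 0.1136]
tool_rot: [1.0, 0.011, 0.0, 0.0]
contact_force: [-0.4, -1.8, 1.1]
gripper_width: 0.007
finger_force: 0.9
t: 7.9
ee_pos: [0.6551, -0.0364, 0.1135]
tool_rot: [1.0, 0.011, -0.0, -0.0]
contact_force: [-0.6, -1.4, -0.3]
gripper_width: 0.005
finger_force: 0.8
port [[ 0.62019334 -0.0282649  -0.75547526]
 [ 0.63521656  0.01102443  0.04171455]
 [ 0.66042145  0.05380068  0.08028258]]
```

```bash
python3 -m crank '[{"x":0,"y":-0.003,"z":0,"twist":0},{"x":0,"y":-0.006,"z":0,"twist":0},{"x":0,"y":-0.009,"z":0,"twist":0},{"x":0,"y":-0.012,"z":0,"twist":0},{"x":0,"y":-0.015,"z":0,"twist":0},{"x":0,"y":-0.018,"z":0,"twist":0},{"x":0,"y":-0.02,"z":0,"twist":0},{"x":0,"y":-0.021,"z":0,"twist":0}]'
python3 -m crank '[{"x":0,"y":-0.001,"z":0,"twist":0},{"x":0,"y":-0.002,"z":0,"twist":0},{"x":0,"y":-0.003,"z":0,"twist":0},{"x":0,"y":-0.004,"z":0,"twist":0},{"x":0,"y":-0.005,"z":0,"twist":0},{"x":0,"y":-0.006,"z":0,"twist":0}]'
```

```text
t: 8.57
ee_pos: [0.6547, -0.0154, 0.1135]
tool_rot: [1.0, 0.011, -0.0, -0.0]
contact_force: [-0.4, -1.2, 1.2]
gripper_width: 0.007
finger_force: 0.8
t: 9.07
ee_pos: [0.6546, -0.0098, 0.1135]
tool_rot: [1.0, 0.011, -0.0, -0.0]
contact_force: [-0.8, -2.0, 1.0]
gripper_width: 0.008
finger_force: 0.8
```

```bash
python3 -m crank '[{"x":0,"y":-0.001,"z":0,"twist":0},{"x":0,"y":-0.002,"z":0,"twist":0},{"x":0,"y":-0.003,"z":0,"twist":0},{"x":0,"y":-0.004,"z":0,"twist":0},{"x":0,"y":-0.005,"z":0,"twist":0},{"x":0,"y":-0.006,"z":0,"twist":0}]'
python3 -m crank '[{"x":0,"y":-0.001,"z":0,"twist":0},{"x":0,"y":-0.002,"z":0,"twist":0},{"x":0,"y":-0.003,"z":0,"twist":0},{"x":0,"y":-0.004,"z":0,"twist":0}]'
```

```text
t: 9.57
ee_pos: [0.6544, -0.0038, 0.1135]
tool_rot: [1.0, 0.011, -0.0, -0.0]
contact_force: [-1.1, -0.9, 0.7]
gripper_width: 0.005
finger_force: 0.8
t: 9.9
ee_pos: [0.6544, 0.0002, 0.1135]
tool_rot: [1.0, 0.011, -0.0, -0.0]
contact_force: [-1.6, -1.2, 0.8]
gripper_width: 0.006
finger_force: 0.8
```

```bash
python3 -m crank '[{"x":0,"y":-0.001,"z":0,"twist":0},{"x":0,"y":-0.002,"z":0,"twist":0},{"x":0,"y":-0.003,"z":0,"twist":0},{"x":0,"y":-0.004,"z":0,"twist":0}]'

```

```text
t: 10.23
ee_pos: [0.6543, 0.0042, 0.1135]
tool_rot: [1.0, 0.011, -0.0, 0.0]
contact_force: [-1.0, -1.8, -0.2]
gripper_width: 0.006
finger_force: 0.8
```

```bash
python3 -m crank '[{"x":0,"y":-0.001,"z":0,"twist":0},{"x":0,"y":-0.002,"z":0,"twist":0},{"x":0,"y":-0.003,"z":0,"twist":0},{"x":0,"y":-0.004,"z":0,"twist":0}]'
python3 - <<'E'
from h import *
grab('wrist','pics/w1.png')
E
```

```text
t: 10.57
ee_pos: [0.6542, 0.008, 0.1135]
tool_rot: [1.0, 0.011, -0.0, 0.0]
contact_force: [-1.4, -5.9, 0.2]
gripper_width: 0.007
finger_force: 2.8
```

View pics/w1.png

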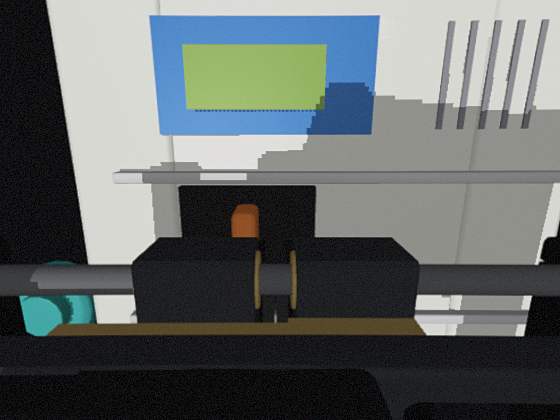

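The black cover now lies over the port, with the orange rib at (246,222) just ahead of the fingers. The force is rising, so the stop is near.

```bash
python3 -m crank '[{"x":0,"y":-0.001,"z":0,"twist":0},{"x":0,"y":-0.002,"z":0,"twist":0},{"x":0,"y":-0.0025,"z":0,"twist":0},{"x":0,"y":-0.0025,"z":0,"twist":0}]'

```

```text
t: 10.95
ee_pos: [0.6542, 0.008, 0.1136]
tool_rot: [1.0, 0.01, -0.0, 0.002]
contact_force: [-1.7, -10.4, 1.6]
gripper_width: 0.005
finger_force: 5.0
```

The cover has stopped hard at the shut position with 10 N. I'll back off, rise and go over the green pad.

```bash
python3 -m crank '[{"x":0,"y":0.006,"z":0,"twist":0},{"x":0,"y":0.015,"z":0,"twist":0},{"x":0,"y":0.02,"z":-0.01,"twist":0},{"x":0,"y":0.02,"z":-0.04,"twist":0},{"x":0,"y":0.02,"z":-0.07,"twist":0},{"x":0,"y":0.02,"z":-0.1,"twist":0},{"x":-0.02,"y":0.04,"z":-0.11,"twist":0},{"x":-0.045,"y":0.07,"z":-0.11,"twist":0}]'
python3 -m crank '[{"x":-0.02,"y":0.035,"z":0,"twist":0},{"x":-0.04,"y":0.07,"z":0,"twist":0},{"x":-0.06,"y":0.105,"z":0,"twist":0},{"x":-0.075,"y":0.14,"z":0,"twist":0},{"x":-0.085,"y":0.175,"z":0,"twist":0},{"x":-0.094,"y":0.21,"z":0,"twist":0},{"x":-0.094,"y":0.225,"z":0,"twist":0},{"x":-0.094,"y":0.225,"z":0,"twist":0}]'
python3 -m crank '[{"x":0,"y":0,"z":0,"twist":0},{"x":0,"y":0,"z":0,"twist":0}]'
python3 st.py .521,-.288,.05
python3 - <<'E'
from h import *
grab('scene','pics/s3.png');grab('wrist','pics/w2.png')
np.set_printoptions(precision=4,suppress=True)
for n in ('scene','wrist'):
    p,W=cloud(n); hsv=cv2.cvtColor(p,cv2.COLOR_RGB2HSV).astype(int); H,S,V=hsv[...,0],hsv[...,1],hsv[...,2]; z=W[...,2]
    m=(H>45)&(H<75)&(S>120)&(z<.05)&(z>.033)&(abs(W[...,0]-.52)<.06)&(abs(W[...,1]+.29)<.06); 
    if m.sum(): q=W[m]; print(n,'green',len(q),q.mean(0),cv2.minEnclosingCircle(q[:,:2].astype(np.float32)))
    m=(H>5)&(H<18)&(S>180)&(z>.126)&(z<.14)&(abs(W[...,1])<.1)
    if m.sum(): print('rib',np.percentile(W[m],[3,50,97],0))
    for lo,hi in ((.02,.06),(.06,.1),(.11,.15),(.16,.215)):
        m=(z>lo)&(z<hi)&(W[...,0]>.57)&(W[...,0]<.76)&(W[...,1]<-.24)&(W[...,1]>-.42)
        if m.sum()>5: print(lo,m.sum(),np.percentile(W[m],[3,50,97],0)[:,:2].round(3).tolist())
E
```

```text
t: 11.62
ee_pos: [0.6138, -0.0591, 0.2294]
tool_rot: [1.0, 0.013, 0.005, 0.0]
contact_force: [0.3, -0.7, 1.0]
gripper_width: 0.006
finger_force: 0.0
t: 12.28
ee_pos: [0.521, -0.2909, 0.2244]
tool_rot: [1.0, 0.009, 0.001, 0.001]
contact_force: [-0.4, 0.3, -0.0]
gripper_width: 0.003
finger_force: 0.0
t: 12.45
ee_pos: [0.5219, -0.2863, 0.2237]
tool_rot: [1.0, 0.011, 0.0, -0.0]
contact_force: [-0.5, 0.4, 0.0]
gripper_width: 0.006
finger_force: 0.0
xdir 1.25 [ 0.5219 -0.2863  0.2237] [-0.4946  0.3607  0.0496] 12.45
shift [-0.001   0.0019  0.1737]
scene green 89 [ 0.5215 -0.2902  0.0361] ((0.5206516981124878, -0.28981226682662964), 0.01996493525803089)
rib [[0.6358 0.0193 0.1262]
 [0.6615 0.0247 0.1288]
 [0.6828 0.0295 0.1313]]
0.02 343 [[0.599, -0.398], [0.695, -0.323], [0.719, -0.3]]
0.06 200 [[0.61, -0.374], [0.713, -0.307], [0.719, -0.3]]
0.11 232 [[0.609, -0.384], [0.713, -0.307], [0.719, -0.299]]
0.16 376 [[0.689, -0.329], [0.711, -0.309], [0.719, -0.3]]
wrist green 806 [ 0.5207 -0.2927  0.0364] ((0.5203867554664612, -0.2929442226886749), 0.01821087673306465)
0.02 2749 [[0.586, -0.403], [0.617, -0.368], [0.694, -0.305]]
0.06 1125 [[0.602, -0.389], [0.625, -0.373], [0.694, -0.305]]
0.11 1133 [[0.605, -0.392], [0.614, -0.38], [0.623, -0.373]]
```

View pics/w2.png

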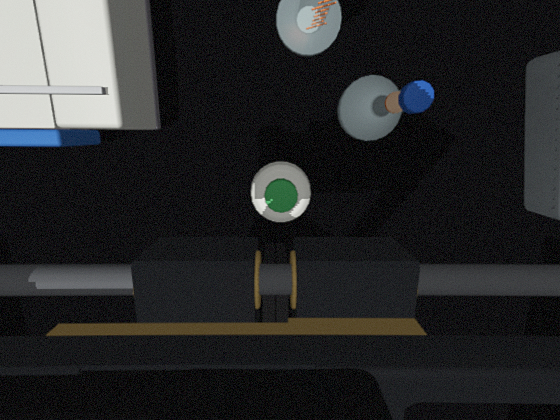

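View pics/s3.png

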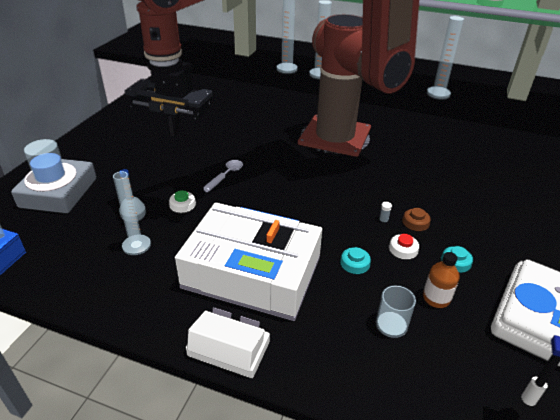

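The wrist view shows the green key at (281,195), the blue plate flush on the reader, and the flask (370,105) and cylinder (308,20) standing clear. The scene view shows the cover shut, with the rib at (273,231). Going down to the key at (0.5205, -0.291).

```bash
python3 -m crank '[{"x":-0.0015,"y":0.0045,"z":0.03,"twist":0},{"x":-0.0015,"y":0.0045,"z":0.06,"twist":0},{"x":-0.0015,"y":0.0045,"z":0.09,"twist":0},{"x":-0.0015,"y":0.0045,"z":0.12,"twist":0},{"x":-0.0015,"y":0.0045,"z":0.15,"twist":0},{"x":-0.0015,"y":0.0045,"z":0.165,"twist":0},{"x":-0.0015,"y":0.0045,"z":0.174,"twist":0},{"x":-0.0015,"y":0.0045,"z":0.174,"twist":0}]'
python3 -m crank '[{"x":0,"y":0,"z":0.002,"twist":0},{"x":0,"y":0,"z":0.004,"twist":0},{"x":0,"y":0,"z":0.006,"twist":0},{"x":0,"y":0,"z":0.008,"twist":0},{"x":0,"y":0,"z":0.009,"twist":0},{"x":0,"y":0,"z":0.01,"twist":0},{"x":0,"y":0,"z":0.011,"twist":0},{"x":0,"y":0,"z":0.011,"twist":0}]'
```

```text
t: 13.22
ee_pos: [0.5191, -0.2896, 0.0472]
tool_rot: [1.0, 0.011, -0.002, -0.001]
contact_force: [0.3, 0.0, 0.4]
gripper_width: 0.003
finger_force: 0.0
t: 13.88
ee_pos: [0.52, -0.2918, 0.0384]
tool_rot: [1.0, 0.011, -0.0, -0.0]
contact_force: [0.4, -0.9, -0.9]
gripper_width: 0.007
finger_force: 0.0
```

```bash
python3 -m crank '[{"x":0,"y":0,"z":0.001,"twist":0},{"x":0,"y":0,"z":0.002,"twist":0},{"x":0,"y":0,"z":0.003,"twist":0},{"x":0,"y":0,"z":0.004,"twist":0},{"x":0,"y":0,"z":0.005,"twist":0},{"x":0,"y":0,"z":0.006,"twist":0},{"x":0,"y":0,"z":0.007,"twist":0},{"x":0,"y":0,"z":0.008,"twist":0}]'
python3 -m crank '[{"x":0,"y":0,"z":0.0005,"twist":0},{"x":0,"y":0,"z":0.001,"twist":0},{"x":0,"y":0,"z":0.001,"twist":0}]'
```

```text
t: 14.55
ee_pos: [0.5202, -0.2919, 0.0308]
tool_rot: [1.0, 0.011, 0.0, 0.0]
contact_force: [-2.2, 0.7, 4.1]
gripper_width: 0.001
finger_force: 2.3
t: 14.8
ee_pos: [0.5202, -0.2919, 0.0303]
tool_rot: [1.0, 0.011, 0.0, 0.0]
contact_force: [-3.0, 2.0, 8.3]
gripper_width: 0.006
finger_force: 4.3
```

```bash
python3 -m crank '[{"x":0,"y":0,"z":0.0005,"twist":0},{"x":0,"y":0,"z":0.001,"twist":0},{"x":0,"y":0,"z":0.0015,"twist":0},{"x":0,"y":0,"z":0.0015,"twist":0}]'
python3 -m crank '[{"x":0,"y":0,"z":-0.004,"twist":0},{"x":0,"y":0,"z":-0.009,"twist":0},{"x":0,"y":0,"z":-0.014,"twist":0},{"x":0,"y":0,"z":-0.03,"twist":0},{"x":0,"y":0,"z":-0.06,"twist":0},{"x":0,"y":0,"z":-0.09,"twist":0},{"x":0,"y":0,"z":-0.12,"twist":0},{"x":0,"y":0,"z":-0.15,"twist":0}]'
python3 -m crank '[{"x":0,"y":0,"z":-0.03,"twist":0},{"x":0,"y":0,"z":-0.03,"twist":0},{"x":0,"y":0,"z":-0.03,"twist":0}]'
python3 - <<'E'
from h import *
np.set_printoptions(precision=4,suppress=True)
grab('wrist','pics/w3.png');grab('side','pics/d3.png')
p,W=cloud('wrist'); hsv=cv2.cvtColor(p,cv2.COLOR_RGB2HSV).astype(int); H,S,V=hsv[...,0],hsv[...,1],hsv[...,2]; z=W[...,2]
m=(H>45)&(H<75)&(S>120)&(z<.05)&(z>.02)&(abs(W[...,0]-.52)<.06)&(abs(W[...,1]+.29)<.06);print(np.median(W[m],0))
E
```

```text
t: 15.13
ee_pos: [0.5203, -0.292, 0.0302]
tool_rot: [1.0, 0.011, -0.0, 0.0]
contact_force: [-6.2, 4.9, 17.8]
gripper_width: 0.003
finger_force: 8.9
t: 15.8
ee_pos: [0.5198, -0.2915, 0.1789]
tool_rot: [1.0, 0.011, -0.0, -0.0]
contact_force: [0.6, 0.3, 0.6]
gripper_width: 0.005
finger_force: 0.0
t: 16.05
ee_pos: [0.5213, -0.2926, 0.2104]
tool_rot: [1.0, 0.011, 0.002, 0.001]
contact_force: [-0.4, -0.3, -1.1]
gripper_width: 0.005
finger_force: 0.0
[ 0.5208 -0.2925  0.0364]
```

View pics/d3.png

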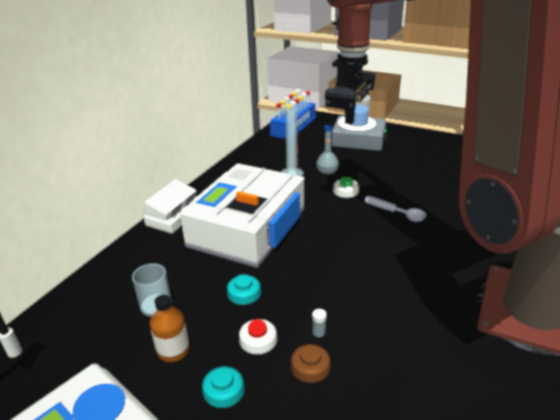

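The side view shows the drawer plate flush at (285,220) and the cover shut with the rib at (247,199). The green key is back up at z 0.036, the pad has not moved, and everything else is standing.

```bash
python3 -c "
from plant import bot
print(bot.sign_off())"
```

```text
the job is handed in; nothing more can be done
None
```

The job is handed in: the drawer is fully home, the cover is shut over the port, and the green start key was pressed to its stop and came back up, with nothing else disturbed (about 16 s of the 54 s used).

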